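# Reverse a row of parts pots from the strip-down rack to the assembly rack

### The arm

A 6-joint arm with a two-finger parallel gripper is mounted at the origin on a cart in front of the work surface, level with it; the furniture and walls round the work are solid. World frame = base frame: x ahead of the robot, y to its left, z up, the work surface at z = 0. Lengths are in m, angles in rad, forces in N, time in s.
With the tool pointing down it reaches from about 0.275 to 0.725 m from the base axis. Payload 15.9 kg.
Tool frame: the origin (TCP) lies on the centre line of the jaws, within the pads' length; the fingertips stand tip_extent ahead of it and the grasp point (between the pads) lies 8 mm behind it (tip_extent is the distance from the TCP to the fingertips, in m); z points along the fingers, y is the direction in which the jaws open and shut (so a half turn about z gives the same grasp; the last joint's range is limited). The gripper opens to 85 mm and grips with 20 to 120 N. Pads are 22 mm wide; open, the fingers measure 114 mm over their backs; the gripper's body (76 mm by 85 mm) begins 54 mm behind the grasp point. The pads swing forward as they close: fully open they stand 13 mm farther back than shut.
Start: joints at [1.188, 0.213, -0.034, 1.323, 0, 1.571], TCP at [0.187, 0.464, 0.242] pointing down, gripper open.
Joint ranges: [-2.98, 2.98], [-0.74, 1.72], [-1.14, 1.35], [-2.1, 2.04], [-1.57, 1.44], [-3.14, 3.14]. Speed limits (rad/s): [1.89, 1.89, 2.39, 2.57, 3.14, 3.14].

### API

Orientations are given as a rotation vector (axis times angle).
In Python, from bench import * gives the robot as it stands. The module is installed in compiled form; this text tells all that it offers.
- The arm moves only by the shell command python3 -m crank 'ROWS' [FORCE]. ROWS is JSON, a list of rows, each a list of 7 numbers: the shift along the world's x, y, z scaled (see below), then the turn, a rotation vector about the world's x, y, z scaled (see below), then the finger opening in mm, from 0 to 85.4. In form: [[dx, dy, dz, wx, wy, wz, fingers], ...]. A call has 1 to 12 rows; each row is the pose to reach, as a shift and turn from the pose measured when the call began, turning the shorter way round; what a row does not reach only later rows make up. The controller multiplies each number of a shift by 0.12 m and each number of a turn by 360 degrees. A row lasts 1/12 s, in which the tool goes at most 41.7 mm and 7.16 degrees, less where a joint would pass 70% of its speed; a pose out of reach is approached as far as the arm can. A call with a number of a shift or a turn outside -1 to 1 is refused whole. A call with a gripper value outside its range is refused whole. The fingers move at their own pace and stop on an object; FORCE is the grip in N (left out, the last holds). Time passes only in rows, so rows that repeat a pose let the fingers close. It gives the time, the measured TCP pose, the force and the opening at its end, in the units of the state.
- sense(): the state, without advancing time (a new reading comes with each control period).
- camera(name): name is "scene" or "top"; returns a dict with "pixels" (420x560x3 uint8, red, green, blue), "fx", "fy", "cx", "cy" (pixels), "eye" and "orientation" of the camera in the world. Camera axes: x right, y down, z forward; pixel columns grow to the right and rows downward; lengths in m; the calibration is good to about 2 mm. A picture is of the moment at which its call begins. There is no depth.
- job_done(): hands the job in, once; it reports no verdict.
Trained networks look in a picture, given as the dict that the camera call returned (one of the last four; its "shot" number tells which), for a name from the list of things; names that differ only in an ending like _2 or _b are one class to them, and where a whole thing is asked for, a point or a joint stands for the part that bears it (a point fixed in the world has none). Each returns a list of dicts, best first, with "p" (0 to 1); they miss things now and then, are a little off and sometimes report something else, mostly with a low value. They report only what shows in the picture. A call takes as long as a camera call.
- outline_of(picture, thing): "mask" (420x560 bool, what is visible of it).
- place_of(picture, thing): "location" ([x, y, z] in m, in world coordinates, good to about 4 mm: a listed point, or the origin of a listed thing).
The state is a dict: "t": time; "qpos": joint angles; "qd": joint speeds; "tau": joint torques, N m; "ee_pos": TCP position; "tcp_rot": TCP orientation; "wrist_force": force on the tool from outside, world axes, zero at the start; "torque": the same for the moment, N m; "grip_width": finger opening in m.
Only numpy, scipy, OpenCV 4.12 (cv2) and the standard library are available. Lean on these libraries where they do the work, as an engineer would, in place of code of your own. Each camera call takes 0.05 s, during which the arm holds its last target.

### The job

The four aluminium parts pots stand in the dark rack from left to right (seen from the robot) in the order in which the watch was taken apart, each behind a tag of its colour. For reassembly move them all to the empty white rack in the reverse order, so that the leftmost pot ends up rightmost, the second from the left second from the right, and so on. Keep the pots upright, set each one down gently and flat in its own compartment without dropping it, let go of them all, and do not disturb the loupe or the oil bottle.

Things in the scene. Friction and masses are not known exactly. Their poses are not given: they have to be found in the camera images.
- red_center (a point): centre (half-way up) of the loose round parts pot with the red lid: an upright cylinder 32 mm in diameter and 28 mm high over all, aluminium below and a red ribbed lid as wide as the pot (tight, one piece with it) above, 50 g, z axis up along the cylinder. At the start it stands in a compartment of the dark rack, behind the red tag.
- yellow_center (a point): centre (half-way up) of the loose round parts pot with the yellow lid: an upright cylinder 32 mm in diameter and 28 mm high over all, aluminium below and a yellow ribbed lid as wide as the pot (tight, one piece with it) above, 50 g, z axis up along the cylinder. At the start it stands in a compartment of the dark rack, behind the yellow tag.
- green_center (a point): centre (half-way up) of the loose round parts pot with the green lid: an upright cylinder 32 mm in diameter and 28 mm high over all, aluminium below and a green ribbed lid as wide as the pot (tight, one piece with it) above, 50 g, z axis up along the cylinder. At the start it stands in a compartment of the dark rack, behind the green tag.
- blue_center (a point): centre (half-way up) of the loose round parts pot with the blue lid: an upright cylinder 32 mm in diameter and 28 mm high over all, aluminium below and a blue ribbed lid as wide as the pot (tight, one piece with it) above, 50 g, z axis up along the cylinder. At the start it stands in a compartment of the dark rack, behind the blue tag.
- dark_rack: dark wooden rack, fixed, 56 mm deep (x) by 212 mm long (y), full of pots at the start. Origin: centre of its underside on the bench; x away from the robot, y along the row to the left, z up. Four square compartments, 48 x 48 mm inside, lined with grey felt, side by side, their centres at x = 0 and y = +78, +26, -26, -78 mm; compartment floors 4 mm above the bench, walls 4 mm wide, their tops 8 mm above the bench.
- white_rack: white rack, fixed, empty at the start, of exactly the same shape, sizes and axes as the dark rack (compartment centres at x = 0 and y = +78, +26, -26, -78 mm, floors at 4 mm, wall tops at 8 mm). The racks lie side by side, either one on the left. A pot that stands properly in it has its centre 18 mm above the bench.
- tag_red: red tag, fixed on the bench against the robot-side edge of the dark rack, 14 x 30 x 8 mm, in front of the compartment where the red pot starts (that compartment's centre lies 35.5 mm along the tag's +x axis); it stays there as the record of the first order. Origin: centre of its underside.
- tag_yellow: yellow tag, fixed on the bench against the robot-side edge of the dark rack, 14 x 30 x 8 mm, in front of the compartment where the yellow pot starts (that compartment's centre lies 35.5 mm along the tag's +x axis); it stays there as the record of the first order. Origin: centre of its underside.
- tag_green: green tag, fixed on the bench against the robot-side edge of the dark rack, 14 x 30 x 8 mm, in front of the compartment where the green pot starts (that compartment's centre lies 35.5 mm along the tag's +x axis); it stays there as the record of the first order. Origin: centre of its underside.
- tag_blue: blue tag, fixed on the bench against the robot-side edge of the dark rack, 14 x 30 x 8 mm, in front of the compartment where the blue pot starts (that compartment's centre lies 35.5 mm along the tag's +x axis); it stays there as the record of the first order. Origin: centre of its underside.
- hanging_tips (a point): fixed obstacle: the tips, nearest to the robot, of two slim grey hand tools that hang forward over the bench from a stand behind (they rise away from the robot). Keep gripper and wrist clear of them: carry the pots between the racks in straight lines, not swinging outward. Beyond 0.56 m ahead, right of centre, a lamp also hangs 0.64 m above the bench.
- loupe_center (a point): bystander: black eye loupe standing loose on the bench, 30 mm in diameter, 31 mm high; its centre
- bottle_center (a point): bystander: small brown oil bottle with black cap standing loose on the bench, 44 mm in diameter, 72 mm high; its centre

How it is judged:
At the end, for the whole second after the job is handed in: Each pot rests upright (tilt under 0.08 rad) and released on the floor of the white rack's compartment at minus the y of the compartment it began in, within 10 mm of that compartment's centre in x and y and 3 mm of the seated height (((y of tag_red in the frame of dark_rack between 0.063 and 0.093 m and y of red_center in the frame of white_rack between -0.088 and -0.068 m) or (y of tag_red in the frame of dark_rack between 0.011 and 0.041 m and y of red_center in the frame of white_rack between -0.036 and -0.016 m) or (y of tag_red in the frame of dark_rack between -0.041 and -0.011 m and y of red_center in the frame of white_rack between 0.016 and 0.036 m) or (y of tag_red in the frame of dark_rack between -0.093 and -0.063 m and y of red_center in the frame of white_rack between 0.068 and 0.088 m)) and x of red_center in the frame of white_rack between -0.01 and 0.01 m and z of red_center in the frame of white_rack between 0.015 and 0.021 m and angle between each of red_center, yellow_center, green_center, blue_center's own z axis and vertical below 0.08 rad and linear speed of each of pot_red, pot_yellow, pot_green, pot_blue below 0.02 m/s and contact force between the fingers and pot_red below 0.05 N and ((y of tag_yellow in the frame of dark_rack between 0.063 and 0.093 m and y of yellow_center in the frame of white_rack between -0.088 and -0.068 m) or (y of tag_yellow in the frame of dark_rack between 0.011 and 0.041 m and y of yellow_center in the frame of white_rack between -0.036 and -0.016 m) or (y of tag_yellow in the frame of dark_rack between -0.041 and -0.011 m and y of yellow_center in the frame of white_rack between 0.016 and 0.036 m) or (y of tag_yellow in the frame of dark_rack between -0.093 and -0.063 m and y of yellow_center in the frame of white_rack between 0.068 and 0.088 m)) and x of yellow_center in the frame of white_rack between -0.01 and 0.01 m and z of yellow_center in the frame of white_rack between 0.015 and 0.021 m and contact force between the fingers and pot_yellow below 0.05 N and ((y of tag_green in the frame of dark_rack between 0.063 and 0.093 m and y of green_center in the frame of white_rack between -0.088 and -0.068 m) or (y of tag_green in the frame of dark_rack between 0.011 and 0.041 m and y of green_center in the frame of white_rack between -0.036 and -0.016 m) or (y of tag_green in the frame of dark_rack between -0.041 and -0.011 m and y of green_center in the frame of white_rack between 0.016 and 0.036 m) or (y of tag_green in the frame of dark_rack between -0.093 and -0.063 m and y of green_center in the frame of white_rack between 0.068 and 0.088 m)) and x of green_center in the frame of white_rack between -0.01 and 0.01 m and z of green_center in the frame of white_rack between 0.015 and 0.021 m and contact force between the fingers and pot_green below 0.05 N and ((y of tag_blue in the frame of dark_rack between 0.063 and 0.093 m and y of blue_center in the frame of white_rack between -0.088 and -0.068 m) or (y of tag_blue in the frame of dark_rack between 0.011 and 0.041 m and y of blue_center in the frame of white_rack between -0.036 and -0.016 m) or (y of tag_blue in the frame of dark_rack between -0.041 and -0.011 m and y of blue_center in the frame of white_rack between 0.016 and 0.036 m) or (y of tag_blue in the frame of dark_rack between -0.093 and -0.063 m and y of blue_center in the frame of white_rack between 0.068 and 0.088 m)) and x of blue_center in the frame of white_rack between -0.01 and 0.01 m and z of blue_center in the frame of white_rack between 0.015 and 0.021 m and contact force between the fingers and pot_blue below 0.05 N); the robot touches nothing.
It fails at once if a pot is tipped by more than about 35 degrees (angle between any of red_center, yellow_center, green_center, blue_center's own z axis and vertical above 0.6 rad).
It fails at once if a pot is dropped (moves faster than 0.8 m/s with no finger on it: a fall of over 30 mm) ((linear speed of pot_red above 0.8 m/s and contact force between the fingers and pot_red below 0.05 N) or (linear speed of pot_yellow above 0.8 m/s and contact force between the fingers and pot_yellow below 0.05 N) or (linear speed of pot_green above 0.8 m/s and contact force between the fingers and pot_green below 0.05 N) or (linear speed of pot_blue above 0.8 m/s and contact force between the fingers and pot_blue below 0.05 N)).
It fails at once if the loupe is pushed more than 15 mm (distance of loupe_center from where it was at the start of the episode above 0.015 m).
It fails at once if the oil bottle is pushed more than 15 mm (distance of bottle_center from where it was at the start of the episode above 0.015 m).
It also fails if it takes over 83 s, if anything falls off the work surface, if the arm or the gripper's body presses on something with over 40 N, if the wrist force passes 120 N, or if a joint passes its speed limit or range.

## Working session

There is one attempt and no reset: what is moved stays moved. The work goes in short steps, Python scripts to look and compute and a shell command to move; the robot and the scene stay as the last step left them, time stands still between calls to the robot, and variables do not carry over. Pictures are saved under pics/ and viewed, and the job is handed in when it is done.

```bash
mkdir -p pics
cat > h.py <<'E'
from bench import *
import numpy as np, cv2
def snap(n,f):
    c=camera(n); cv2.imwrite('pics/'+f,c['pixels'][:,:,::-1]); return c
E
python3 - <<'E'
from h import *
s=sense(); print({k:np.round(v,3) for k,v in s.items()})
for n in ['top','scene']:
    c=snap(n,n+'0.png'); print(n,c['eye'],c['orientation'],c['fx'])
    for t in ['red_center','yellow_center','green_center','blue_center','dark_rack','white_rack','tag_red','tag_yellow','tag_green','tag_blue','hanging_tips','loupe_center','bottle_center']:
        print(t,[(np.round(d['location'],3).tolist(),round(d['p'],2)) for d in place_of(c,t)[:2]])
E
```

```text
{'t': np.float64(0.0), 'qpos': array([ 1.188,  0.213, -0.035,  1.324,  0.   ,  1.571]), 'qd': array([ 0.001,  0.001, -0.   , -0.001, -0.002,  0.001]), 'tau': array([ 1.0000e-03, -6.8616e+01,  4.8712e+01,  1.8000e-02, -0.0000e+00,
       -0.0000e+00]), 'ee_pos': array([0.187, 0.464, 0.242]), 'tcp_rot': array([-5.980e-01, -3.084e+00,  2.000e-03]), 'wrist_force': array([-0.003,  0.152,  0.152]), 'torque': array([0.031, 0.019, 0.001]), 'grip_width': np.float64(0.085)}
top [ 0.36987799 -0.17143242  0.9819729 ] [-2.10078771  2.16659292 -0.10596567] 380.8320782381224
red_center [([0.423, -0.23, -0.002], 0.45), ([0.441, -0.388, 0.018], 0.44)]
yellow_center [([0.45, -0.333, 0.015], 0.46)]
green_center [([0.456, -0.282, 0.018], 0.65)]
blue_center [([0.459, -0.233, 0.017], 0.57)]
dark_rack [([0.455, -0.312, -0.008], 0.93), ([0.457, -0.234, 0.014], 0.72)]
white_rack [([0.454, -0.059, 0.002], 0.65)]
tag_red [([0.408, -0.383, -0.003], 0.48)]
tag_yellow [([0.415, -0.333, -0.002], 0.55)]
tag_green [([0.421, -0.279, -0.004], 0.39)]
tag_blue [([0.423, -0.232, -0.003], 0.41)]
hanging_tips [([0.572, -0.093, 0.201], 0.91), ([0.574, -0.378, 0.034], 0.32)]
loupe_center [([0.593, 0.062, 0.021], 0.68)]
bottle_center [([0.576, -0.379, 0.036], 0.69)]
scene [-0.12165044 -0.75733341  0.71952938] [-2.0470735   0.85877351 -0.46793376] 546.8932552382158
red_center [([0.44, -0.384, 0.018], 0.56), ([0.416, -0.33, -0.0], 0.22)]
yellow_center []
green_center [([0.454, -0.28, 0.02], 0.58)]
blue_center []
dark_rack [([0.453, -0.308, -0.002], 0.68)]
white_rack [([0.45, -0.063, -0.001], 0.86), ([0.452, -0.279, 0.022], 0.52)]
tag_red [([0.408, -0.383, -0.002], 0.58)]
tag_yellow [([0.417, -0.333, 0.0], 0.7)]
tag_green [([0.416, -0.281, 0.002], 0.49)]
tag_blue [([0.427, -0.226, -0.002], 0.4)]
hanging_tips [([0.57, -0.092, 0.207], 0.57), ([0.454, -0.28, 0.02], 0.57)]
loupe_center [([0.585, 0.066, 0.014], 0.6)]
bottle_center [([0.575, -0.376, 0.037], 0.86)]
```

View pics/top0.png

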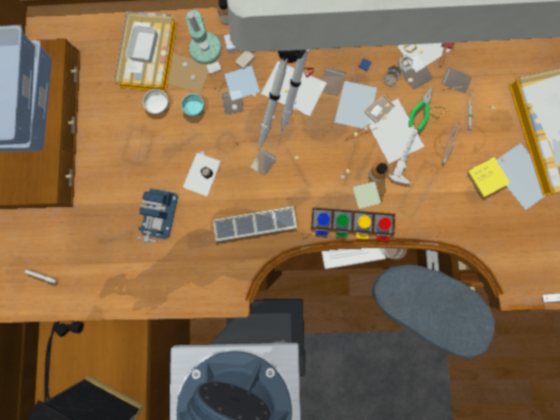

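View pics/scene0.png

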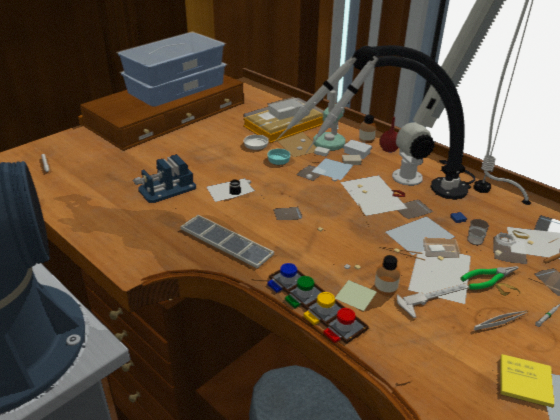

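The top picture shows the lids left to right as blue (323,219), green (342,221), yellow (364,222) and red (384,224). The empty white rack is on their left, with ends at about (215,230) and (297,215). The tool tips hang at about (265,140). Next I'll fit the rack poses precisely.

```bash
cat > fit.py <<'E'
from h import *
from scipy.spatial.transform import Rotation as R
from scipy.optimize import least_squares
import bench
print([d for d in dir(bench) if not d.startswith('_')])
def proj(c,P):
    Rm=R.from_rotvec(c['orientation']).as_matrix(); p=(np.asarray(P)-c['eye'])@Rm
    return np.c_[c['fx']*p[:,0]/p[:,2]+c['cx'],c['fy']*p[:,1]/p[:,2]+c['cy']]
def box(x,y,th,hx=.028,hy=.106,h=.008):
    a=[(sx*hx,sy*hy,z) for sx in(-1,1) for sy in(-1,1) for z in (0,h)]
    c,s=np.cos(th),np.sin(th); return np.array([(x+c*u-s*v,y+s*u+c*v,z) for u,v,z in a])
def inv(c,uv,z):
    Rm=R.from_rotvec(c['orientation']).as_matrix()
    d=Rm@np.array([(uv[0]-c['cx'])/c['fx'],(uv[1]-c['cy'])/c['fy'],1]); return c['eye']+d*(z-c['eye'][2])/d[2]
if __name__=='__main__':
  cs={n:camera(n) for n in('top','scene')}
  for t in ['white_rack','dark_rack']:
    ms={n:outline_of(c,t) for n,c in cs.items()}
    for n in ms: print(t,n,[(round(m['p'],2),int(m['mask'].sum())) for m in ms[n][:3]])
    for n,c in cs.items():
        m=ms[n][0]['mask'].astype(np.float32)
        def cost(p):
            q=proj(c,box(*p)); h=cv2.convexHull(q.astype(np.float32))
            im=np.zeros(m.shape,np.uint8); cv2.fillConvexPoly(im,np.round(h*16).astype(np.int32),1,shift=4)
            return np.abs(im-m).sum()
        from scipy.optimize import minimize
        x0=[.453,-.06,.12] if t[0]=='w' else [.453,-.309,-.116]
        b=min((minimize(cost,x0,method='Nelder-Mead',options=dict(initial_simplex=np.array([x0]+[np.array(x0)+k*np.eye(3)[i]*[.008,.008,.06][i] for i in range(3)]))) for k in(1,-1)),key=lambda r:r.fun)
        print(n,np.round(b.x,4),b.fun)
  # lids
  for col in ['red','yellow','green','blue']:
    for n,c in cs.items():
      for m in outline_of(c,col+'_center')[:2]:
        k=m['mask']; ys,xs=np.nonzero(k); print(col,n,round(m['p'],2),k.sum(),xs.mean().round(1),ys.mean().round(1),inv(c,(xs.mean(),ys.mean()),.02).round(4))
  for n,c in cs.items():
    im=c['pixels'][:,:,::-1].copy()
    im=cv2.resize(im,None,fx=4,fy=4,interpolation=cv2.INTER_CUBIC)
    u=proj(c,[[.454,-.19,.0]])[0]*4; x,y=int(u[0]),int(u[1])
    cv2.imwrite(f'pics/z_{n}.png',im[max(0,y-250):y+300,max(0,x-400):x+400])
E
python3 fit.py
```

```text
['IKError', 'camera', 'job_done', 'outline_of', 'place_of', 'sense', 'tip_extent']
white_rack top [(0.75, 1899)]
white_rack scene [(0.6, 1941)]
top [ 0.4544 -0.0565  0.1548] 64.0
scene [ 0.4546 -0.0563  0.1269] 92.0
dark_rack top [(0.59, 1286)]
dark_rack scene [(0.58, 1263), (0.21, 362)]
top [ 0.4539 -0.3072 -0.1074] 673.0
scene [ 0.4528 -0.3111 -0.1233] 1685.0
red top 0.52 161 383.0 222.9 [ 0.4431 -0.3826  0.02  ]
red scene 0.63 358 345.3 319.5 [ 0.4413 -0.386   0.02  ]
yellow scene 0.62 357 325.2 302.6 [ 0.4481 -0.3349  0.02  ]
green top 0.46 139 341.4 219.6 [ 0.4545 -0.2793  0.02  ]
green scene 0.56 331 305.4 286.5 [ 0.454  -0.2821  0.02  ]
blue top 0.48 129 322.8 218.6 [ 0.4588 -0.2328  0.02  ]
blue top 0.47 320 378.0 171.0 [ 0.5761 -0.3783  0.02  ]
blue scene 0.56 278 287.8 273.2 [ 0.4576 -0.2341  0.02  ]
```

```bash
cat > ov.py <<'E'
from fit import *
import sys
print('tip',tip_extent() if callable(tip_extent) else tip_extent)
for n in('top','scene'):
    c=camera(n); im=cv2.resize(c['pixels'][:,:,::-1],None,fx=5,fy=5,interpolation=cv2.INTER_CUBIC)
    def S(q): return np.round((q+.5)*5-.5).astype(int)
    for (x,y,t) in [(.4545,-.0564,.142),(.4505,-.309,-.112)]:
        q=S(proj(c,box(x,y,t)[1::2]))
        cv2.polylines(im,[q[[0,1,3,2]].reshape(-1,1,2)],1,(255,0,255),1)
        for k in(78,26,-26,-78):
            k/=1000; p=S(proj(c,[[x-np.sin(t)*k,y+np.cos(t)*k,.032 if t<0 else .004]]))[0]
            cv2.circle(im,p.tolist(),3,(255,255,255),-1)
    u=S(proj(c,[[.454,-.19,.0]]))[0]
    cr=im[u[1]-290:u[1]+290,max(0,u[0]-480):u[0]+500]; cr=cv2.resize(cr,None,fx=.8,fy=.8,interpolation=cv2.INTER_AREA); cv2.imwrite(f'pics/o_{n}.png',cr)
E
python3 ov.py
```

```text
['IKError', 'camera', 'job_done', 'outline_of', 'place_of', 'sense', 'tip_extent']
tip 0.011
```

View pics/o_top.png

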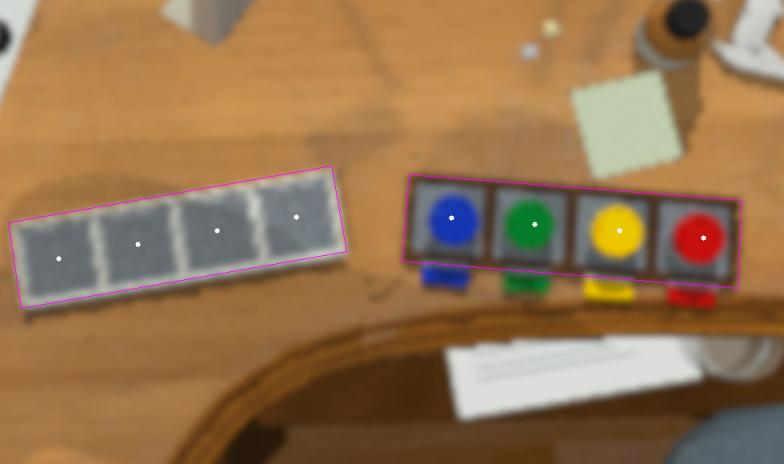

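View pics/o_scene.png

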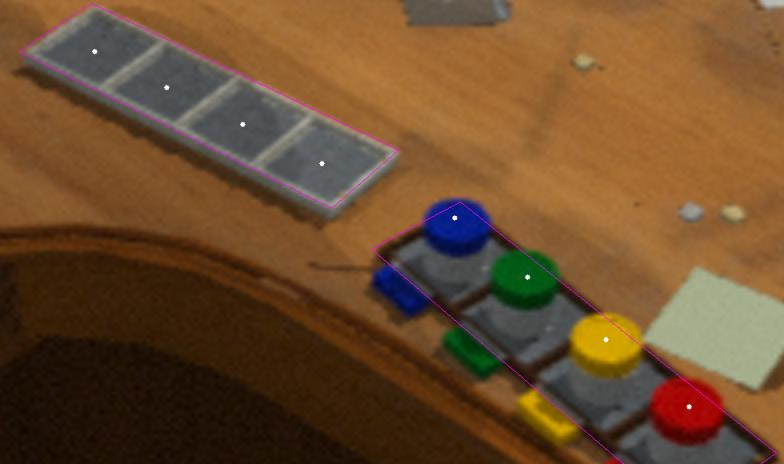

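The white rack fit agrees in both views. Now I'll get the pot centres from lid colour blobs.

```bash
cat > lids.py <<'E'
from fit import *
def lids(cs=None):
  out={}
  for n in('top','scene'):
    c=camera(n); hsv=cv2.cvtColor(c['pixels'],cv2.COLOR_RGB2HSV)
    for col,(h0,h1) in dict(red=(172,5),yellow=(20,32),green=(50,75),blue=(105,130)).items():
        H=hsv[...,0]; hm=((H>=h0)&(H<=h1)) if h0<h1 else ((H>=h0)|(H<=h1))
        m=(hm&(hsv[...,1]>150)&(hsv[...,2]>70)).astype(np.uint8)
        u0=proj(c,[[.32,.08,0],[.32,-.45,0],[.55,.08,0],[.55,-.45,0]]); roi=np.zeros_like(m)
        cv2.fillConvexPoly(roi,cv2.convexHull(u0.astype(np.int32)),1); m*=roi
        k,l,st,ce=cv2.connectedComponentsWithStats(m)
        i=1+np.argmax(st[1:,4]); cn,_=cv2.findContours((l==i).astype(np.uint8),0,2)
        # disc model: lid cylinder z .022-.032, compare mask centroid iteratively
        a=np.linspace(0,2*np.pi,40); p=inv(c,ce[i],.03)[:2]
        for _ in range(5):
            q=np.array([[p[0]+.016*np.cos(t),p[1]+.016*np.sin(t),z] for t in a for z in(.022,.032)])
            hu=cv2.convexHull(proj(c,q).astype(np.float32)); M=cv2.moments(hu)
            d=ce[i]-[M['m10']/M['m00'],M['m01']/M['m00']]
            b=np.array([M['m10']/M['m00'],M['m01']/M['m00']])
            p=p+(inv(c,b+d,.03)-inv(c,b,.03))[:2]
        out[col,n]=p; print(col,n,p.round(4),st[i,4],M['m00'])
  return out
if __name__=='__main__': lids()
E
python3 lids.py
```

```text
['IKError', 'camera', 'job_done', 'outline_of', 'place_of', 'sense', 'tip_extent']
red top [ 0.4411 -0.3848] 120 142.51441947068088
yellow top [ 0.4473 -0.3346] 129 138.9759451886639
green top [ 0.4533 -0.2801] 103 135.48391077877022
blue top [ 0.4576 -0.2334] 113 132.9839248880744
red scene [ 0.4432 -0.3845] 250 274.8588736220263
yellow scene [ 0.4491 -0.3345] 241 252.5092155514285
green scene [ 0.4588 -0.2769] 140 228.90434709424153
blue scene [ 0.4611 -0.2317] 150 214.26453013764694
```

```bash
python3 -m crank '[[0.1,-0.25,0,0,0,-0.02,56],[0.2,-0.5,0,0,0,-0.04,56],[0.3,-0.75,0,0,0,-0.055,56],[0.39,-1,0,0,0,-0.07,56],[0.39,-1,0,0,0,-0.07,56]]' 60
python3 -m crank '[[0.1,-0.25,0,0,0,-0.02,56],[0.2,-0.5,0,0,0,-0.04,56],[0.3,-0.75,0,0,0,-0.055,56],[0.39,-1,0,0,0,-0.07,56],[0.39,-1,0,0,0,-0.07,56]]'
python3 -m crank '[[0.1,-0.25,0,0,0,-0.02,56],[0.2,-0.5,0,0,0,-0.035,56],[0.3,-0.75,0,0,0,-0.05,56],[0.39,-1,0,0,0,-0.066,56],[0.39,-1,0,0,0,-0.066,56]]'
python3 -c "
from h import *
s=sense();print(s['t'],s['ee_pos'],s['tcp_rot'],s['qpos'],s['wrist_force'],s['grip_width'])"
```

```text
t: 2.72
ee_pos: [0.2345, 0.34, 0.2426]
tcp_rot: [1.268, 2.873, -0.001]
wrist_force: [-0.9, -0.2, 0.7]
grip_width: 0.0564
t: 3.13
ee_pos: [0.2823, 0.2165, 0.2429]
tcp_rot: [1.876, 2.518, -0.001]
wrist_force: [0.0, -0.0, -0.2]
grip_width: 0.0561
t: 3.55
ee_pos: [0.3304, 0.0928, 0.243]
tcp_rot: [2.364, 2.065, -0.002]
wrist_force: [-1.1, -0.1, -0.2]
grip_width: 0.0562
3.55 [0.33043194 0.09277762 0.2429971 ] [ 2.36402277e+00  2.06459370e+00 -1.99725925e-03] [ 0.27656877 -0.11026446 -0.37603289  1.30492385 -0.00319986  1.98238409] [-1.10914961 -0.12879523 -0.18281612] 0.0561729812991083
```

```bash
python3 -m crank '[[0.09,-0.25,0,0,0,0,56],[0.18,-0.5,-0.1,0,0,0,56],[0.27,-0.75,-0.2,0,0,0,56],[0.38,-1,-0.3,0,0,0,56],[0.38,-1,-0.3,0,0,0,56]]'
python3 -m crank '[[0.09,-0.25,0,0,0,0,56],[0.18,-0.5,-0.1,0,0,0,56],[0.27,-0.75,-0.3,0,0,0,56],[0.38,-1,-0.4,0,0,0,56],[0.38,-1,-0.4,0,0,0,56]]'
cat > go.py <<'E'
import sys; from bench import *; import numpy as np
s=sense(); p=s['ee_pos'];r=np.array(s['tcp_rot'])
if r[0]<0: r=-r
yaw=2*np.arctan2(r[1],r[0])-np.pi/2
P=dict(blue=(.4585,-.233),green=(.454,-.280),yellow=(.448,-.3345),red=(.442,-.3845),
 Wblue=(.4658,-.1336),Wgreen=(.4583,-.0821),Wyellow=(.4507,-.0307),Wred=(.4432,.0208))
for a in sys.argv[1:]:
    w=.145 if a[0]=='W' else -.11
    print(a,'dxy',np.round((np.array(P[a])-p[:2])/.12,3),'dz to .022/.1:',round((.022-p[2])/.12,3),round((.1-p[2])/.12,3),'turn',round((w-yaw)/2/np.pi,4))
print('t',round(s['t'],2),p.round(4),'yaw',round(yaw,3),'tilt z',r[2],'F',np.round(s['wrist_force'],1),'g',round(s['grip_width'],4))
E
python3 go.py blue
```

```text
t: 3.97
ee_pos: [0.3769, -0.0307, 0.2052]
tcp_rot: [2.367, 2.062, -0.005]
wrist_force: [-1.3, 0.5, -0.9]
grip_width: 0.056
t: 4.38
ee_pos: [0.4233, -0.1536, 0.1547]
tcp_rot: [2.369, 2.061, -0.007]
wrist_force: [-0.1, 1.4, -0.7]
grip_width: 0.056
blue dxy [ 0.293 -0.662] dz to .022/.1: -1.106 -0.456 turn 0.0046
t 4.38 [ 0.4233 -0.1536  0.1547] yaw -0.139 tilt z -0.0073077515047723016 F [-0.1  1.4 -0.7] g 0.056
```

```bash
python3 -m crank '[[0.1,-0.22,-0.1,0,0,0.005,56],[0.2,-0.44,-0.2,0,0,0.005,56],[0.293,-0.662,-0.35,0,0,0.005,56],[0.293,-0.662,-0.5,0,0,0.005,56],[0.293,-0.662,-0.55,0,0,0.005,56],[0.293,-0.662,-0.55,0,0,0.005,56],[0.293,-0.662,-0.55,0,0,0.005,56]]'
python3 - <<'E'
from h import *
snap('top','t1.png'); c=snap('scene','s1.png')
E
python3 go.py blue
```

```text
t: 4.97
ee_pos: [0.4585, -0.2321, 0.0893]
tcp_rot: [2.336, 2.1, -0.007]
wrist_force: [-0.1, -0.9, 0.4]
grip_width: 0.0558
blue dxy [-0.004 -0.004] dz to .022/.1: -0.567 0.083 turn -0.0006
t 5.07 [ 0.459  -0.2325  0.09  ] yaw -0.106 tilt z -0.006323710070142752 F [ 0.5 -0.6 -0.1] g 0.0561
```

View pics/s1.png

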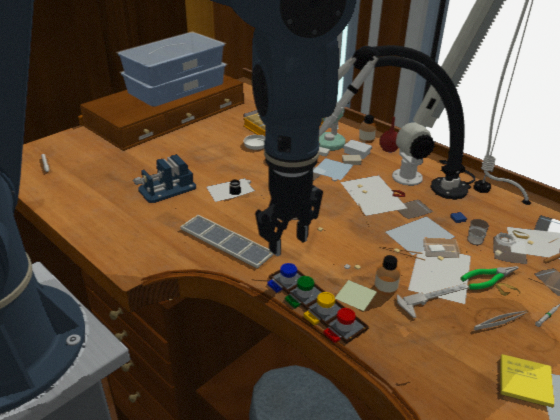

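View pics/t1.png

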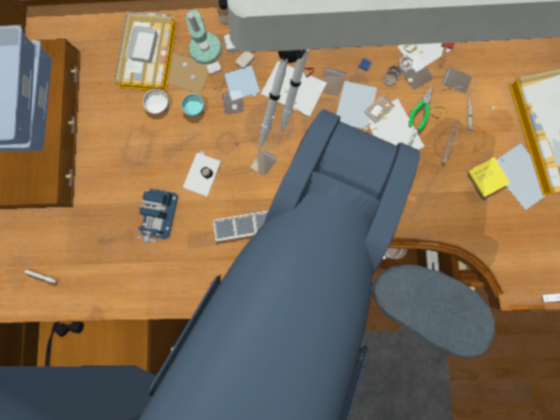

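The scene view shows the gripper just above the blue pot (289,272), with the hanging tools well behind it. I'll descend now.

```bash
python3 -m crank '[[-0.004,-0.004,-0.12,0,0,0,56],[-0.004,-0.004,-0.24,0,0,0,56],[-0.004,-0.004,-0.36,0,0,0,56],[-0.004,-0.004,-0.45,0,0,0,56],[-0.004,-0.004,-0.45,0,0,0,56]]'
python3 - <<'E'
from fit import *
c=snap('scene','s2.png')
im=cv2.resize(c['pixels'][:,:,::-1],None,fx=5,fy=5,interpolation=cv2.INTER_CUBIC)
cv2.imwrite('pics/s2z.png',im[1000:1580,1050:1800])
E
python3 go.py blue
```

```text
t: 5.48
ee_pos: [0.458, -0.2321, 0.0353]
tcp_rot: [2.335, 2.1, -0.007]
wrist_force: [-1.5, 0.0, -0.4]
grip_width: 0.056
['IKError', 'camera', 'job_done', 'outline_of', 'place_of', 'sense', 'tip_extent']
blue dxy [ 0.001 -0.005] dz to .022/.1: -0.119 0.531 turn -0.0007
t 5.53 [ 0.4584 -0.2324  0.0363] yaw -0.106 tilt z -0.006392243714078411 F [0.3 0.  0.3] g 0.0559
```

View pics/s2z.png

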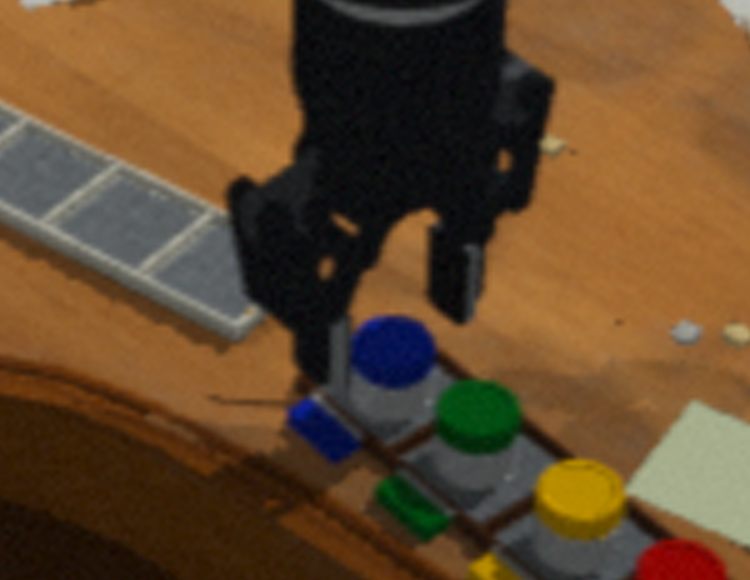

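The fingers straddle the blue pot along x, with the robot-side pad at (335,360) and the far pad at (465,280). They clear the green pot. I'll descend and grip.

```bash
python3 -m crank '[[0,-0.005,-0.06,0,0,0,56],[0,-0.005,-0.11,0,0,0,56],[0,-0.005,-0.11,0,0,0,56],[0,-0.005,-0.11,0,0,0,42],[0,-0.005,-0.11,0,0,0,30],[0,-0.005,-0.11,0,0,0,26],[0,-0.005,-0.11,0,0,0,26],[0,-0.005,-0.11,0,0,0,26],[0,-0.005,-0.11,0,0,0,26]]' 40
python3 go.py blue Wblue
```

```text
t: 6.28
ee_pos: [0.4586, -0.2331, 0.0236]
tcp_rot: [2.334, 2.099, -0.006]
wrist_force: [-1.0, 0.7, 5.9]
grip_width: 0.0305
blue dxy [-0.001  0.001] dz to .022/.1: -0.013 0.637 turn -0.0007
Wblue dxy [0.06  0.829] dz to .022/.1: -0.013 0.637 turn 0.0399
t 6.28 [ 0.4586 -0.2331  0.0236] yaw -0.106 tilt z -0.006015359265793451 F [-1.   0.7  5.9] g 0.0305
```

```bash
python3 -m crank '[[0,0,0.06,0,0,0,26],[0,0,0.2,0,0,0,26],[0,0,0.38,0,0,0,26],[0,0,0.45,0,0,0,26],[0.01,0.15,0.48,0,0,0.01,26],[0.02,0.35,0.48,0,0,0.02,26],[0.04,0.55,0.48,0,0,0.03,26],[0.05,0.7,0.48,0,0,0.04,26],[0.06,0.829,0.48,0,0,0.04,26],[0.06,0.829,0.48,0,0,0.04,26],[0.06,0.829,0.48,0,0,0.04,26]]'
python3 - <<'E'
from fit import *
c=snap('scene','s3.png')
im=cv2.resize(c['pixels'][:,:,::-1],None,fx=5,fy=5,interpolation=cv2.INTER_CUBIC)
cv2.imwrite('pics/s3z.png',im[900:1500,850:1650])
E
python3 go.py Wblue
```

```text
t: 7.2
ee_pos: [0.466, -0.1332, 0.0814]
tcp_rot: [2.05, 2.376, -0.005]
wrist_force: [0.5, -1.1, -0.3]
grip_width: 0.0308
['IKError', 'camera', 'job_done', 'outline_of', 'place_of', 'sense', 'tip_extent']
Wblue dxy [-0.001  0.002] dz to .022/.1: -0.495 0.155 turn -0.0001
t 7.25 [ 0.4659 -0.1338  0.0814] yaw 0.146 tilt z -0.005453263571470378 F [-0.3 -1.2 -0.9] g 0.0302
```

View pics/s3z.png

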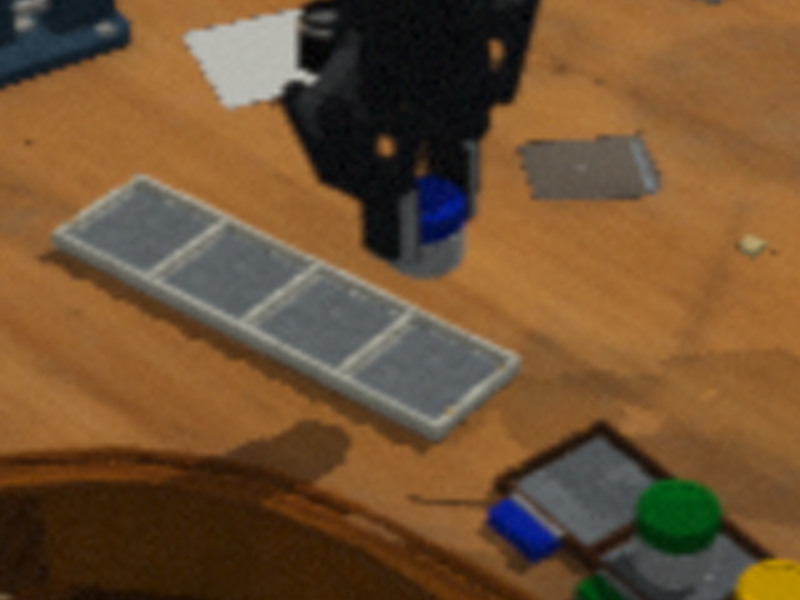

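The blue pot is held upright in the fingers at (430,225), above the white rack. I'll lower it now.

```bash
python3 -m crank '[[0,0.001,-0.1,0,0,0,26],[0,0.001,-0.22,0,0,0,26],[0,0.001,-0.33,0,0,0,26],[0,0.001,-0.4,0,0,0,26],[0,0.001,-0.44,0,0,0,26],[0,0.001,-0.46,0,0,0,26],[0,0.001,-0.472,0,0,0,26],[0,0.001,-0.478,0,0,0,26],[0,0.001,-0.478,0,0,0,26]]'
python3 go.py Wblue
```

```text
t: 8.0
ee_pos: [0.4662, -0.1338, 0.0244]
tcp_rot: [2.051, 2.374, -0.005]
wrist_force: [-0.5, 0.0, -0.5]
grip_width: 0.0305
Wblue dxy [-0.004  0.002] dz to .022/.1: -0.02 0.63 turn -0.0001
t 8.0 [ 0.4662 -0.1338  0.0244] yaw 0.146 tilt z -0.005057145643021301 F [-0.5  0.  -0.5] g 0.0305
```

```bash
python3 -m crank '[[0,0,-0.004,0,0,0,26],[0,0,-0.008,0,0,0,26],[0,0,-0.008,0,0,0,26],[0,0,-0.008,0,0,0,33],[0,0,-0.008,0,0,0,40],[0,0,-0.008,0,0,0,48],[0,0,-0.008,0,0,0,56],[0,0,0.05,0,0,0,56],[0,0,0.2,0,0,0,56],[0,0,0.4,0,0,0,56],[0,0,0.5,0,0,0,56],[0,0,0.5,0,0,0,56]]'
python3 - <<'E'
from fit import *
c=snap('scene','s4.png')
im=cv2.resize(c['pixels'][:,:,::-1],None,fx=5,fy=5,interpolation=cv2.INTER_CUBIC)
cv2.imwrite('pics/s4z.png',im[900:1500,850:1650])
E
python3 go.py Wblue green
```

```text
t: 9.0
ee_pos: [0.4679, -0.1343, 0.0874]
tcp_rot: [2.048, 2.371, -0.002]
wrist_force: [0.6, -0.5, 0.2]
grip_width: 0.0558
['IKError', 'camera', 'job_done', 'outline_of', 'place_of', 'sense', 'tip_extent']
Wblue dxy [-0.012  0.004] dz to .022/.1: -0.532 0.118 turn -0.0001
green dxy [-0.11  -1.216] dz to .022/.1: -0.532 0.118 turn -0.0407
t 9.05 [ 0.4672 -0.1341  0.0859] yaw 0.146 tilt z -0.0033052009830798453 F [-0.6  0.3 -0.3] g 0.0559
```

View pics/s4z.png

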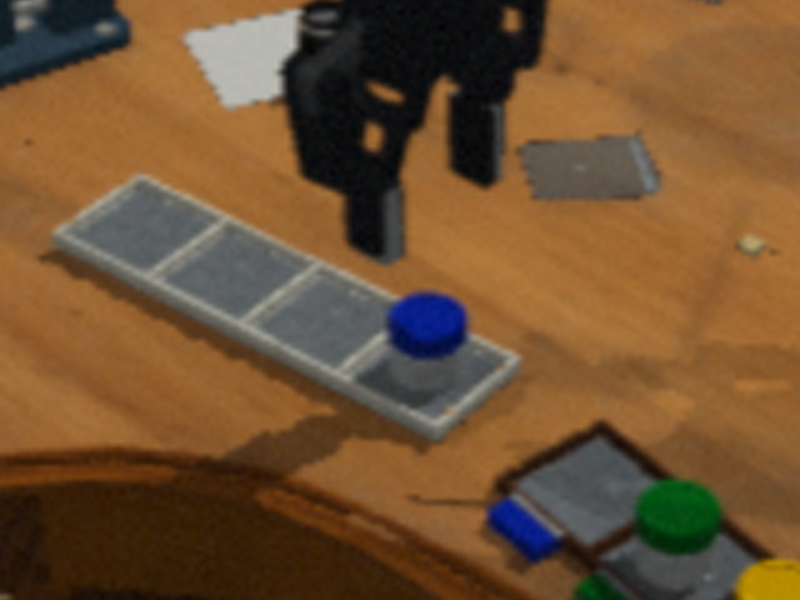

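The blue pot stands upright and central in the rightmost white compartment, at (428,345). Next is green.

```bash
python3 -m crank '[[-0.03,-0.25,0,0,0,-0.01,56],[-0.06,-0.5,0,0,0,-0.02,56],[-0.08,-0.75,0,0,0,-0.03,56],[-0.11,-1,0,0,0,-0.0407,56],[-0.11,-1,0,0,0,-0.0407,56],[-0.11,-1,0,0,0,-0.0407,56]]'
python3 go.py green
```

```text
t: 9.55
ee_pos: [0.4532, -0.2551, 0.085]
tcp_rot: [2.339, 2.09, -0.005]
wrist_force: [1.2, 0.2, -0.1]
grip_width: 0.0556
green dxy [ 0.007 -0.208] dz to .022/.1: -0.525 0.125 turn 0.0004
t 9.55 [ 0.4532 -0.2551  0.085 ] yaw -0.112 tilt z -0.0052834059821127545 F [ 1.2  0.2 -0.1] g 0.0556
```

```bash
python3 -m crank '[[0.01,-0.1,0,0,0,0,56],[0.01,-0.205,0,0,0,0,56],[0.01,-0.205,-0.05,0,0,0,56],[0.01,-0.205,-0.2,0,0,0,56],[0.01,-0.205,-0.35,0,0,0,56],[0.01,-0.205,-0.46,0,0,0,56],[0.01,-0.205,-0.51,0,0,0,56],[0.01,-0.205,-0.512,0,0,0,56],[0.01,-0.205,-0.512,0,0,0,56]]'
python3 go.py green
python3 -m crank '[[0,0,0,0,0,0,44],[0,0,0,0,0,0,32],[0,0,0,0,0,0,26],[0,0,0,0,0,0,26],[0,0,0,0,0,0,26],[0,0,0,0,0,0,26]]' 40
python3 go.py green Wgreen
```

```text
t: 10.3
ee_pos: [0.4545, -0.2795, 0.0236]
tcp_rot: [2.338, 2.091, -0.005]
wrist_force: [0.2, 0.5, 0.0]
grip_width: 0.0558
green dxy [-0.004 -0.004] dz to .022/.1: -0.014 0.636 turn 0.0003
t 10.3 [ 0.4545 -0.2795  0.0236] yaw -0.112 tilt z -0.005326635329250305 F [0.2 0.5 0. ] g 0.0558
t: 10.8
ee_pos: [0.4551, -0.2798, 0.0247]
tcp_rot: [2.337, 2.09, -0.004]
wrist_force: [-0.7, 1.5, 6.8]
grip_width: 0.0307
green dxy [-0.009 -0.002] dz to .022/.1: -0.022 0.628 turn 0.0003
Wgreen dxy [0.027 1.647] dz to .022/.1: -0.022 0.628 turn 0.0409
t 10.8 [ 0.4551 -0.2798  0.0247] yaw -0.112 tilt z -0.0044237045401458956 F [-0.7  1.5  6.8] g 0.0307
```

```bash
python3 -m crank '[[0,0,0.06,0,0,0,26],[0,0,0.2,0,0,0,26],[0,0,0.38,0,0,0,26],[0,0,0.45,0,0,0,26],[0,0.15,0.48,0,0,0.01,26],[0.01,0.35,0.48,0,0,0.02,26],[0.01,0.55,0.48,0,0,0.03,26],[0.02,0.75,0.48,0,0,0.041,26],[0.02,0.9,0.48,0,0,0.041,26],[0.02,0.9,0.48,0,0,0.041,26]]'
python3 go.py Wgreen
```

```text
t: 11.63
ee_pos: [0.4574, -0.1692, 0.0827]
tcp_rot: [2.046, 2.375, -0.002]
wrist_force: [-0.2, 0.1, -0.6]
grip_width: 0.0302
Wgreen dxy [0.007 0.726] dz to .022/.1: -0.506 0.144 turn -0.0006
t 11.63 [ 0.4574 -0.1692  0.0827] yaw 0.149 tilt z -0.0020454128872186275 F [-0.2  0.1 -0.6] g 0.0302
```

```bash
python3 -m crank '[[0,0.2,0,0,0,0,26],[0.007,0.4,0,0,0,0,26],[0.007,0.6,0,0,0,0,26],[0.007,0.726,0,0,0,0,26],[0.007,0.726,0,0,0,0,26],[0.007,0.726,-0.1,0,0,0,26],[0.007,0.726,-0.22,0,0,0,26],[0.007,0.726,-0.33,0,0,0,26],[0.007,0.726,-0.41,0,0,0,26],[0.007,0.726,-0.45,0,0,0,26],[0.007,0.726,-0.47,0,0,0,26],[0.007,0.726,-0.47,0,0,0,26]]'
python3 go.py Wgreen
```

```text
t: 12.63
ee_pos: [0.4582, -0.0823, 0.0262]
tcp_rot: [2.047, 2.375, -0.002]
wrist_force: [-0.4, 0.7, -0.2]
grip_width: 0.0303
Wgreen dxy [0.001 0.002] dz to .022/.1: -0.035 0.615 turn -0.0005
t 12.63 [ 0.4582 -0.0823  0.0262] yaw 0.148 tilt z -0.002394074342544212 F [-0.4  0.7 -0.2] g 0.0303
```

```bash
python3 -m crank '[[0,0,-0.006,0,0,0,26],[0,0,-0.011,0,0,0,26],[0,0,-0.015,0,0,0,26],[0,0,-0.015,0,0,0,26],[0,0,-0.015,0,0,0,33],[0,0,-0.015,0,0,0,42],[0,0,-0.015,0,0,0,56],[0,0,-0.01,0,0,0,56],[0,0,0.15,0,0,0,56],[0,0,0.35,0,0,0,56],[0,0,0.5,0,0,0,56],[0,0,0.5,0,0,0,56]]'
python3 - <<'E'
from fit import *
c=snap('scene','s5.png')
im=cv2.resize(c['pixels'][:,:,::-1],None,fx=5,fy=5,interpolation=cv2.INTER_CUBIC)
cv2.imwrite('pics/s5z.png',im[900:1500,850:1650])
E
python3 go.py yellow
```

```text
t: 13.63
ee_pos: [0.4601, -0.0827, 0.0894]
tcp_rot: [2.044, 2.372, 0.001]
wrist_force: [1.6, -0.2, 1.0]
grip_width: 0.056
['IKError', 'camera', 'job_done', 'outline_of', 'place_of', 'sense', 'tip_extent']
yellow dxy [-0.095 -2.1  ] dz to .022/.1: -0.548 0.102 turn -0.0411
t 13.68 [ 0.4595 -0.0825  0.0877] yaw 0.148 tilt z 0.00015632157095549348 F [ 0.1 -0.  -1.1] g 0.0563
```

View pics/s5z.png

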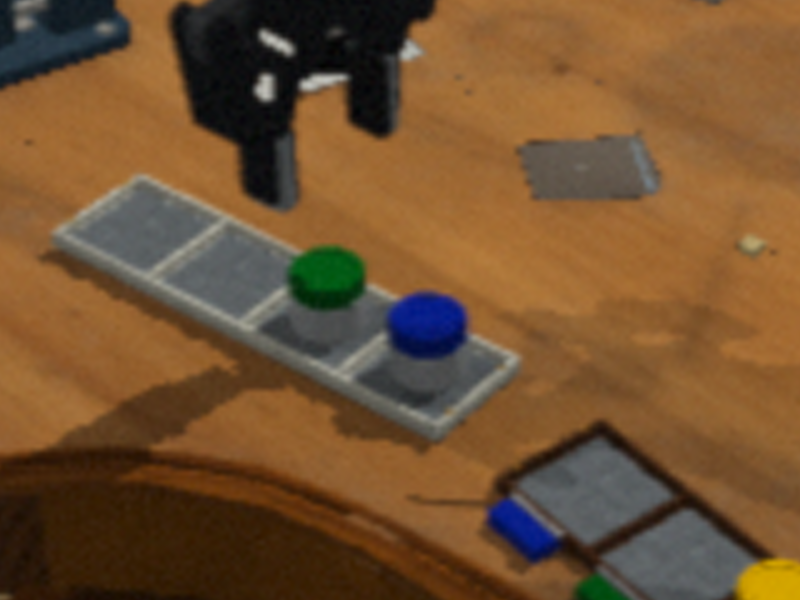

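Green stands well at (327,295), next to blue. Yellow next.

```bash
python3 -m crank '[[-0.01,-0.25,0,0,0,-0.01,56],[-0.03,-0.5,0,0,0,-0.02,56],[-0.04,-0.75,0,0,0,-0.03,56],[-0.05,-1,0,0,0,-0.041,56],[-0.05,-1,0,0,0,-0.041,56]]'
python3 -m crank '[[-0.01,-0.25,0,0,0,0,56],[-0.02,-0.5,0,0,0,0,56],[-0.03,-0.75,0,0,0,0,56],[-0.045,-1,0,0,0,0,56],[-0.045,-1,0,0,0,0,56],[-0.045,-1,0,0,0,0,56]]'
python3 go.py yellow
```

```text
t: 14.1
ee_pos: [0.4529, -0.2064, 0.0868]
tcp_rot: [2.341, 2.082, -0.003]
wrist_force: [0.1, 1.1, -0.4]
grip_width: 0.0561
t: 14.6
ee_pos: [0.4468, -0.3271, 0.0856]
tcp_rot: [2.344, 2.08, -0.004]
wrist_force: [-1.0, 0.7, -0.3]
grip_width: 0.0561
yellow dxy [ 0.01  -0.062] dz to .022/.1: -0.53 0.12 turn 0.0014
t 14.6 [ 0.4468 -0.3271  0.0856] yaw -0.119 tilt z -0.0038194235573119763 F [-1.   0.7 -0.3] g 0.0561
```

```bash
python3 -m crank '[[0.01,-0.06,0,0,0,0.001,56],[0.01,-0.06,-0.05,0,0,0.001,56],[0.01,-0.06,-0.2,0,0,0.001,56],[0.01,-0.06,-0.35,0,0,0.001,56],[0.01,-0.06,-0.46,0,0,0.001,56],[0.01,-0.06,-0.51,0,0,0.001,56],[0.01,-0.06,-0.517,0,0,0.001,56],[0.01,-0.06,-0.517,0,0,0.001,56]]'
python3 go.py yellow
python3 -m crank '[[0,0,0,0,0,0,44],[0,0,0,0,0,0,32],[0,0,0,0,0,0,26],[0,0,0,0,0,0,26],[0,0,0,0,0,0,26],[0,0,0,0,0,0,26]]' 40
python3 go.py yellow Wyellow
```

```text
t: 15.27
ee_pos: [0.4481, -0.3339, 0.0235]
tcp_rot: [2.337, 2.089, -0.004]
wrist_force: [-0.3, -0.3, -0.1]
grip_width: 0.0557
yellow dxy [-0.001 -0.005] dz to .022/.1: -0.013 0.637 turn 0.0003
t 15.27 [ 0.4481 -0.3339  0.0235] yaw -0.112 tilt z -0.0038382253687696687 F [-0.3 -0.3 -0.1] g 0.0557
t: 15.77
ee_pos: [0.4486, -0.3341, 0.0246]
tcp_rot: [2.336, 2.088, -0.003]
wrist_force: [-0.5, 2.3, 6.4]
grip_width: 0.0307
yellow dxy [-0.005 -0.003] dz to .022/.1: -0.021 0.629 turn 0.0003
Wyellow dxy [0.017 2.528] dz to .022/.1: -0.021 0.629 turn 0.0409
t 15.77 [ 0.4486 -0.3341  0.0246] yaw -0.112 tilt z -0.002970791768256296 F [-0.5  2.3  6.4] g 0.0307
```

```bash
python3 -m crank '[[0,0,0.06,0,0,0,26],[0,0,0.2,0,0,0,26],[0,0,0.38,0,0,0,26],[0,0,0.46,0,0,0,26],[0,0.15,0.5,0,0,0.01,26],[0,0.35,0.5,0,0,0.02,26],[0.01,0.55,0.5,0,0,0.03,26],[0.01,0.75,0.5,0,0,0.041,26],[0.01,0.9,0.5,0,0,0.041,26],[0.01,0.9,0.5,0,0,0.041,26]]'
python3 -m crank '[[0,0.2,0,0,0,0,26],[0,0.4,0,0,0,0,26],[0,0.6,0,0,0,0,26],[0,0.8,0,0,0,0,26],[0,0.9,0,0,0,0,26],[0,0.9,0,0,0,0,26]]'
python3 go.py Wyellow
```

```text
t: 16.6
ee_pos: [0.4497, -0.2234, 0.0849]
tcp_rot: [2.045, 2.373, -0.0]
wrist_force: [-0.0, 0.2, -0.7]
grip_width: 0.0304
t: 17.1
ee_pos: [0.4499, -0.1139, 0.0853]
tcp_rot: [2.043, 2.375, 0.001]
wrist_force: [-0.3, -0.3, -0.9]
grip_width: 0.0304
Wyellow dxy [0.006 0.693] dz to .022/.1: -0.528 0.122 turn -0.0008
t 17.1 [ 0.4499 -0.1139  0.0853] yaw 0.15 tilt z 0.0005938302330391103 F [-0.3 -0.3 -0.9] g 0.0304
```

```bash
python3 -m crank '[[0,0.2,0,0,0,0,26],[0.006,0.4,0,0,0,0,26],[0.006,0.6,0,0,0,0,26],[0.006,0.693,0,0,0,0,26],[0.006,0.693,0,0,0,0,26],[0.006,0.693,-0.1,0,0,0,26],[0.006,0.693,-0.22,0,0,0,26],[0.006,0.693,-0.33,0,0,0,26],[0.006,0.693,-0.42,0,0,0,26],[0.006,0.693,-0.47,0,0,0,26],[0.006,0.693,-0.491,0,0,0,26],[0.006,0.693,-0.491,0,0,0,26]]'
python3 go.py Wyellow
```

```text
t: 18.1
ee_pos: [0.4506, -0.0314, 0.0262]
tcp_rot: [2.044, 2.375, -0.0]
wrist_force: [-1.0, 0.6, -0.4]
grip_width: 0.0305
Wyellow dxy [0.001 0.005] dz to .022/.1: -0.035 0.615 turn -0.0007
t 18.1 [ 0.4506 -0.0314  0.0262] yaw 0.15 tilt z -9.885804310519572e-05 F [-1.   0.6 -0.4] g 0.0305
```

```bash
python3 -m crank '[[0,0,-0.006,0,0,0,26],[0,0,-0.011,0,0,0,26],[0,0,-0.015,0,0,0,26],[0,0,-0.015,0,0,0,26],[0,0,-0.015,0,0,0,33],[0,0,-0.015,0,0,0,42],[0,0,-0.015,0,0,0,56],[0,0,-0.01,0,0,0,56],[0,0,0.15,0,0,0,56],[0,0,0.35,0,0,0,56],[0,0,0.5,0,0,0,56],[0,0,0.5,0,0,0,56]]'
python3 - <<'E'
from fit import *
c=snap('scene','s6.png')
im=cv2.resize(c['pixels'][:,:,::-1],None,fx=5,fy=5,interpolation=cv2.INTER_CUBIC)
cv2.imwrite('pics/s6z.png',im[900:1500,850:1650])
E
python3 go.py red
```

```text
t: 19.1
ee_pos: [0.4525, -0.0314, 0.0894]
tcp_rot: [2.041, 2.372, 0.004]
wrist_force: [1.6, 0.5, 0.8]
grip_width: 0.0561
['IKError', 'camera', 'job_done', 'outline_of', 'place_of', 'sense', 'tip_extent']
red dxy [-0.082 -2.942] dz to .022/.1: -0.548 0.102 turn -0.0413
t 19.15 [ 0.4518 -0.0314  0.0877] yaw 0.15 tilt z 0.0029137676979727038 F [-0.3  0.4 -0.3] g 0.0559
```

View pics/s6z.png

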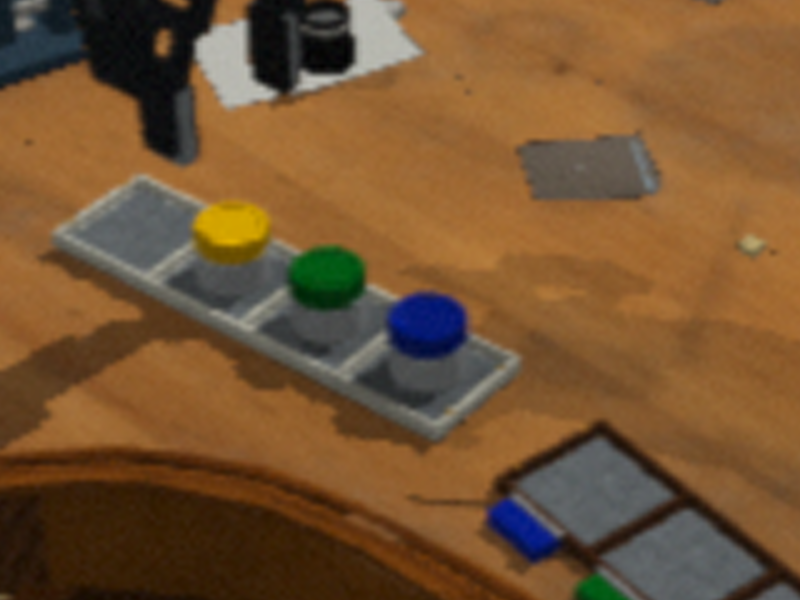

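Yellow is seated at (231,250). Red is last.

```bash
python3 -m crank '[[-0.01,-0.25,0,0,0,-0.01,56],[-0.02,-0.5,0,0,0,-0.02,56],[-0.02,-0.75,0,0,0,-0.03,56],[-0.03,-1,0,0,0,-0.041,56],[-0.03,-1,0,0,0,-0.041,56]]'
python3 -m crank '[[-0.01,-0.25,0,0,0,0,56],[-0.02,-0.5,0,0,0,0,56],[-0.02,-0.75,0,0,0,0,56],[-0.03,-1,0,0,0,0,56],[-0.03,-1,0,0,0,0,56]]'
python3 -m crank '[[-0.01,-0.25,0,0,0,0,56],[-0.02,-0.5,0,0,0,0,56],[-0.02,-0.7,0,0,0,0,56],[-0.02,-0.88,0,0,0,0,56],[-0.02,-0.88,0,0,0,0,56],[-0.02,-0.88,0,0,0,0,56]]'
python3 go.py red
```

```text
t: 19.57
ee_pos: [0.4477, -0.1552, 0.0869]
tcp_rot: [2.337, 2.081, -0.001]
wrist_force: [0.1, 0.9, 0.2]
grip_width: 0.0559
t: 19.98
ee_pos: [0.4437, -0.2791, 0.086]
tcp_rot: [2.34, 2.078, -0.003]
wrist_force: [0.4, 0.4, -0.1]
grip_width: 0.0563
t: 20.48
ee_pos: [0.4408, -0.3849, 0.0848]
tcp_rot: [2.342, 2.078, -0.003]
wrist_force: [0.1, 0.5, -0.3]
grip_width: 0.0562
red dxy [0.01  0.003] dz to .022/.1: -0.523 0.127 turn 0.0015
t 20.48 [ 0.4408 -0.3849  0.0848] yaw -0.12 tilt z -0.00285458491220853 F [ 0.1  0.5 -0.3] g 0.0562
```

```bash
python3 -m crank '[[0.01,0.003,-0.05,0,0,0.001,56],[0.01,0.003,-0.2,0,0,0.001,56],[0.01,0.003,-0.35,0,0,0.001,56],[0.01,0.003,-0.46,0,0,0.001,56],[0.01,0.003,-0.505,0,0,0.001,56],[0.01,0.003,-0.51,0,0,0.001,56],[0.01,0.003,-0.51,0,0,0.001,56]]'
python3 go.py red
python3 -m crank '[[0,0,0,0,0,0,44],[0,0,0,0,0,0,32],[0,0,0,0,0,0,26],[0,0,0,0,0,0,26],[0,0,0,0,0,0,26],[0,0,0,0,0,0,26]]' 40
python3 go.py red Wred
```

```text
t: 21.07
ee_pos: [0.4421, -0.3839, 0.0235]
tcp_rot: [2.335, 2.086, -0.003]
wrist_force: [0.2, -1.1, -0.1]
grip_width: 0.0562
red dxy [-0.001 -0.005] dz to .022/.1: -0.013 0.637 turn 0.0004
t 21.07 [ 0.4421 -0.3839  0.0235] yaw -0.112 tilt z -0.0027151363860471096 F [ 0.2 -1.1 -0.1] g 0.0562
t: 21.57
ee_pos: [0.4427, -0.3841, 0.0246]
tcp_rot: [2.334, 2.086, -0.002]
wrist_force: [-0.5, 3.6, 6.8]
grip_width: 0.0306
red dxy [-0.006 -0.004] dz to .022/.1: -0.022 0.628 turn 0.0004
Wred dxy [0.004 3.374] dz to .022/.1: -0.022 0.628 turn 0.0409
t 21.57 [ 0.4427 -0.3841  0.0246] yaw -0.112 tilt z -0.0017872097392230893 F [-0.5  3.6  6.8] g 0.0306
```

```bash
python3 -m crank '[[0,0,0.06,0,0,0,26],[0,0,0.2,0,0,0,26],[0,0,0.38,0,0,0,26],[0,0,0.48,0,0,0,26],[0,0.15,0.54,0,0,0.01,26],[0,0.35,0.54,0,0,0.02,26],[0,0.55,0.54,0,0,0.03,26],[0,0.75,0.54,0,0,0.041,26],[0,0.9,0.54,0,0,0.041,26],[0,0.9,0.54,0,0,0.041,26]]'
python3 -m crank '[[0,0.2,0,0,0,0,26],[0,0.4,0,0,0,0,26],[0,0.6,0,0,0,0,26],[0,0.8,0,0,0,0,26],[0,0.95,0,0,0,0,26],[0,0.95,0,0,0,0,26]]'
python3 -m crank '[[0,0.2,0,0,0,0,26],[0,0.4,0,0,0,0,26],[0,0.6,0,0,0,0,26],[0,0.8,0,0,0,0,26],[0,0.95,0,0,0,0,26],[0,0.95,0,0,0,0,26]]'
python3 go.py Wred
```

```text
t: 22.4
ee_pos: [0.4427, -0.2734, 0.0904]
tcp_rot: [2.044, 2.37, 0.002]
wrist_force: [0.7, 0.3, -0.6]
grip_width: 0.0306
t: 22.9
ee_pos: [0.4428, -0.1573, 0.0912]
tcp_rot: [2.041, 2.372, 0.003]
wrist_force: [0.2, -1.2, -0.7]
grip_width: 0.0301
t: 23.4
ee_pos: [0.4432, -0.0414, 0.0919]
tcp_rot: [2.039, 2.374, 0.004]
wrist_force: [-0.9, -0.7, -0.6]
grip_width: 0.0306
Wred dxy [-0.     0.518] dz to .022/.1: -0.583 0.067 turn -0.001
t 23.4 [ 0.4432 -0.0414  0.0919] yaw 0.151 tilt z 0.004184518427355177 F [-0.9 -0.7 -0.6] g 0.0306
```

```bash
python3 -m crank '[[0,0.2,0,0,0,0,26],[0,0.4,0,0,0,0,26],[0,0.518,0,0,0,0,26],[0,0.518,0,0,0,0,26],[0,0.518,-0.1,0,0,0,26],[0,0.518,-0.23,0,0,0,26],[0,0.518,-0.36,0,0,0,26],[0,0.518,-0.46,0,0,0,26],[0,0.518,-0.52,0,0,0,26],[0,0.518,-0.547,0,0,0,26],[0,0.518,-0.547,0,0,0,26]]'
python3 go.py Wred
```

```text
t: 24.32
ee_pos: [0.4433, 0.0202, 0.0262]
tcp_rot: [2.04, 2.373, 0.004]
wrist_force: [-0.6, -0.4, -0.2]
grip_width: 0.0302
Wred dxy [-0.001  0.005] dz to .022/.1: -0.035 0.615 turn -0.0009
t 24.32 [0.4433 0.0202 0.0262] yaw 0.151 tilt z 0.0035818019660189045 F [-0.6 -0.4 -0.2] g 0.0302
```

```bash
python3 -m crank '[[0,0,-0.006,0,0,0,26],[0,0,-0.011,0,0,0,26],[0,0,-0.015,0,0,0,26],[0,0,-0.015,0,0,0,26],[0,0,-0.015,0,0,0,33],[0,0,-0.015,0,0,0,42],[0,0,-0.015,0,0,0,56],[0,0,-0.01,0,0,0,56],[0,0,0.15,0,0,0,56],[0,0,0.35,0,0,0,56],[0,0,0.5,0,0,0,56],[0,0,0.5,0,0,0,56]]'
python3 -m crank '[[0,0.1,0.1,0,0,0,56],[-0.1,0.3,0.3,0,0,0,56],[-0.2,0.5,0.5,0,0,0,56],[-0.2,0.8,0.7,0,0,0,56],[-0.2,1,0.8,0,0,0,56],[-0.2,1,0.8,0,0,0,56]]'
python3 -m crank '[[-0.1,0.2,0,0,0,0,56],[-0.2,0.4,0,0,0,0,56],[-0.2,0.6,0,0,0,0,56],[-0.2,0.8,0,0,0,0,56],[-0.2,1,0,0,0,0,56],[-0.2,1,0,0,0,0,56]]'
python3 lids.py
python3 ov.py
python3 - <<'E'
from h import *
for n in('top','scene'):
  c=snap(n,n+'9.png')
  for t in ['loupe_center','bottle_center']: print(t,[d['location'] for d in place_of(c,t)[:1]])
E
python3 go.py
```

```text
t: 25.32
ee_pos: [0.4451, 0.0203, 0.0893]
tcp_rot: [2.038, 2.371, 0.008]
wrist_force: [0.6, 0.2, 0.3]
grip_width: 0.0562
t: 25.82
ee_pos: [0.4222, 0.1442, 0.1877]
tcp_rot: [2.033, 2.373, 0.015]
wrist_force: [0.2, -0.4, -0.6]
grip_width: 0.0559
t: 26.32
ee_pos: [0.398, 0.267, 0.1868]
tcp_rot: [2.031, 2.375, 0.015]
wrist_force: [0.2, -0.3, -1.0]
grip_width: 0.0561
['IKError', 'camera', 'job_done', 'outline_of', 'place_of', 'sense', 'tip_extent']
red top [0.4424 0.0193] 112 135.261676312075
yellow top [ 0.4495 -0.0316] 124 133.35443754203152
green top [ 0.4573 -0.0822] 99 131.75153549714014
blue top [ 0.4651 -0.1339] 105 130.88493462116458
red scene [0.4449 0.0194] 142 160.35742635757197
yellow scene [ 0.4521 -0.0316] 161 168.4763855007477
green scene [ 0.463 -0.079] 97 175.71021825762
blue scene [ 0.4694 -0.1318] 128 186.01572376966942
['IKError', 'camera', 'job_done', 'outline_of', 'place_of', 'sense', 'tip_extent']
tip 0.011
loupe_center [[0.5939, 0.065, 0.0167]]
bottle_center [[0.5742, -0.3775, 0.0357]]
loupe_center [[0.5905, 0.068, 0.0178]]
bottle_center [[0.5729, -0.374, 0.0384]]
t 26.82 [0.3983 0.2638 0.1878] yaw 0.153 tilt z 0.015377166684195614 F [ 1.4 -0.5 -0.8] g 0.056
```

View pics/o_top.png

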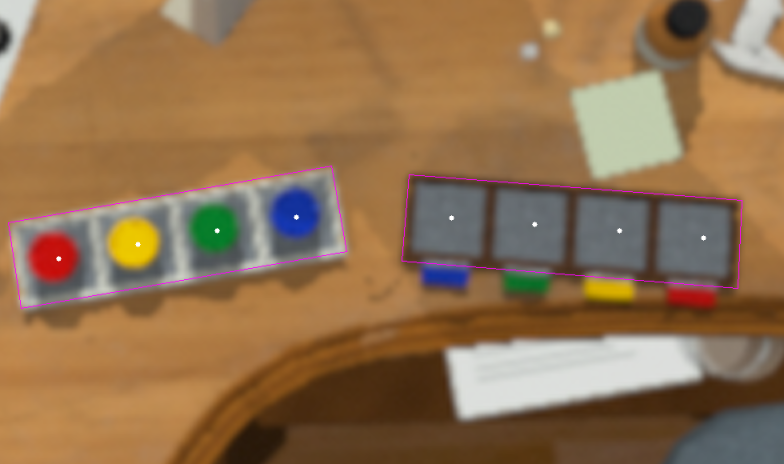

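View pics/o_scene.png

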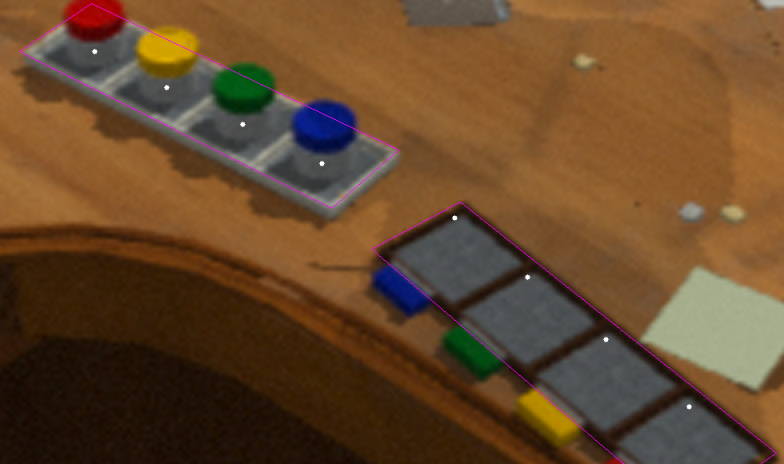

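All four pots are seated in the order red, yellow, green, blue. They are within 2 mm of target in the top view, and the gripper is clear of everything.

```bash
python3 -c "
from bench import *
print(job_done())"
```

```text
the job is handed in; nothing more can be done
None
```

All four pots are now in the white rack in reverse order. From left to right they stand red, yellow, green, blue; in the dark rack they stood blue, green, yellow, red. Each was gripped across the rack, lifted clear, set down gently and released. I handed the job in at about 27 s, with the gripper withdrawn and touching nothing.

- **Position:** in the top camera the lids lie within about 2 mm of the target compartment centres. The scene camera puts green and blue 4–6 mm off, most likely because the colour mask missed part of those lids. Both readings are inside the 10 mm limit.
- **Upright and seated:** all pots look upright and seated in both views, but I did not measure tilt or height numerically.
- **Bystanders:** the loupe and the bottle were found where they started, within the networks' accuracy (largest difference about 6 mm).
- **Forces:** the highest wrist force I read between moves was about 8 N, while closing on a pot.

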